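# Open the bifold store cupboard

## Robot

A 6-joint arm with a two-finger parallel gripper is mounted at the origin on the work surface. World frame = base frame: x ahead of the robot, y to its left, z up, the work surface at z = 0. Lengths are in m, angles in rad, forces in N, time in s.
With the tool pointing down it reaches from about 0.275 to 0.825 m from the base axis. Payload 4.9 kg.
Tool frame: the origin (TCP) lies between the finger pads; the fingertips stand 19 mm ahead of it and the grasp point (between the pads) is the TCP; x points along the fingers, z is the direction in which the jaws open and shut, and the axes are right-handed (so a half turn about x gives the same grasp; the last joint's range is limited). The gripper opens to 85 mm and grips with 20 to 120 N. Pads are 22 mm wide; open, the fingers measure 114 mm over their backs; the gripper's body (76 mm by 85 mm) begins 54 mm behind the grasp point. The pads swing forward as they close: fully open they stand 13 mm farther back than shut.
Start: joints at [1.011, 0.326, -0.193, 1.052, 0, 1.437], TCP at [0.227, 0.501, 0.226] pointing down, gripper open.
Joint ranges: [-2.65, 2.65], [-0.97, 1.79], [-1.3, 1.35], [-1.93, 2.1], [-1.47, 1.37], [-3.14, 3.14]. Speed limits (rad/s): [2.57, 2.57, 3.14, 3.14, 3.14, 3.14].

## Interface

Orientations are given as a unit quaternion [x, y, z, w].
In Python, from workcell import monitor, optics, bot gives the robot as it stands.
- The arm moves only by the shell command python3 -m crank 'ROWS' [FORCE]. ROWS is JSON, one flat list of numbers, 7 for each row, row after row: the turn, a rotation vector about the world's x, y, z in units of 5 degrees (1.0 is 5 degrees), then the shift along the world's x, y, z in units of 40 mm (1.0 is 40 mm), then the closure, from 0 (fully open) to 1 (shut). In form: [rx, ry, rz, x, y, z, claw, rx, ry, rz, x, y, z, claw, ...]. A call has 1 to 20 rows; each row is the pose to reach, as a shift and turn from the pose commanded when the call began; what a row does not reach only later rows make up. A row lasts 1/8 s, in which the tool goes at most 62.5 mm and 10.7 degrees, less where a joint would pass 70% of its speed; a pose out of reach is approached as far as the arm can. A call with a gripper value outside its range is refused whole. The fingers move at their own pace and stop on an object; FORCE is the grip in N (left out, the last holds). Time passes only in rows, so rows that repeat a pose let the fingers close. It gives the time, the measured TCP pose, the force and the opening at its end, in the units of the state.
- monitor.state(): the state, without advancing time (a new reading comes with each control period).
- optics.snapshot(name): name is "scene" or "top" or "wrist"; returns a dict with "image" (384x512x3 uint8, red, green, blue), "vertical_fov" (degrees; the focal length in pixels is half the picture's height over the tangent of half this angle, whatever the lens; pixels are square), "cx", "cy" (the principal point, pixels), "rvec" (rotation vector, rad) and "tvec" (3), from world to camera coordinates, as OpenCV has them. Camera axes: x right, y down, z forward; pixel columns grow to the right and rows downward; lengths in m; the calibration is good to about 2 mm. A picture is of the moment at which its call begins. There is no depth.
- bot.hand_in(): hands the job in, once; it reports no verdict.
The state is a dict: "time": time; "q": joint angles; "joint_velocities": joint speeds; "joint_efforts": joint torques, N m; "tool_pos": TCP position; "tcp_rot": TCP orientation; "force": force on the tool from outside, world axes, zero at the start; "ft_torque": the same for the moment, N m; "grip_width": finger opening in m.
Only numpy, scipy, OpenCV 4.12 (cv2) and the standard library are available. Lean on these libraries where they do the work, as an engineer would, in place of code of your own. Each camera call takes 0.05 s, during which the arm holds its last target.

## Task

Pull the bifold door of the store cupboard open by its handle until its two panels are folded right back together at the side and the shelves are clear, then let go. Leave the neighbouring cupboard with the single plain door shut, and do not shift or tip the white jug.

Things in the scene. Friction and masses are not known exactly. Their poses are not given: they have to be found in the camera images.
- fold (a joint): bifold door angle q, rad: 0 flat, 1.4 fully folded; starts 0.05-0.5. Two wood panels, each 150 wide, 16 thick, top 254 above bench, hinge lines on their back faces. From the robot: left panel hinged to the cupboard at its left edge, lead panel to its right; the edge where they meet comes out, left panel turns q clockwise from above, lead panel q anticlockwise. Needs a few N, stays where left
- lead_handle: upright round steel bar, 12 thick, 120 to 245 above bench, on the bifold's lead panel; its axis is 58 in front of the panel's back face, 45 from the edge where the panels meet. Origin on the axis, 15 below its free top, 40 above the upper standoff. x: square into the panel, y: along the panel to the meeting edge (left), z up. Grey cupboard 340 wide, 200 deep, 266 high, front to the robot
- plain_door (a joint): angle (rad) of the single 300 wide wood door of the other grey cupboard of the same size, which stands left or right of the bifold one: hinged at its left edge seen from the robot, with a like bar handle near its right edge. 0 = shut, as it starts and must stay
- jug: white plastic jug with one handle, 90 in diameter, 110 high, standing on the bench in front of the bifold cupboard, right of centre, clear of the folding panels. Origin: centre of its underside, z up its axis. To be left alone

How it is judged:
On the way:
1. the door is being drawn open with the fingers on its handle, folded past 0.6 rad (value of joint fold above 0.6 rad and contact force between the fingers and lead_handle above 0.5 N), for 0.05 s.
At the end, for the whole second after the job is handed in: The bifold door stands folded past 1.2 rad (69 degrees; its stop is at 80 degrees) and at rest, the plain door is shut within 0.08 rad, and the jug stands upright within 30 mm of where it was (value of joint fold above 1.2 rad and velocity of joint fold between -0.05 and 0.05 rad/s and value of joint plain_door below 0.08 rad and distance of jug from where it was at the start of the episode below 0.03 m and angle between jug's own z axis and vertical below 0.2 rad); the robot touches nothing.
It fails at once if the plain door is pulled open (more than 0.15 rad) (value of joint plain_door above 0.15 rad).
It fails at once if the jug is shifted more than 30 mm or tipped more than 0.3 rad (distance of jug from where it was at the start of the episode above 0.03 m or angle between jug's own z axis and vertical above 0.3 rad).
It also fails if it takes over 34 s, if anything falls off the work surface, if the arm or the gripper's body presses on something with over 40 N, if the wrist force passes 120 N, or if a joint passes its speed limit or range.

## Working session

There is one attempt and no reset: what is moved stays moved. The work goes in short steps, Python scripts to look and compute and a shell command to move; the robot and the scene stay as the last step left them, time stands still between calls to the robot, and variables do not carry over. Pictures are saved under pics/ and viewed, and the job is handed in when it is done.

```bash
mkdir -p pics
python3 - <<'E'
from workcell import monitor, optics, bot
import cv2,json,numpy as np
for n in ["scene","top","wrist"]:
    s=optics.snapshot(n); cv2.imwrite(f"pics/{n}0.png",s["image"][:,:,::-1])
    d={k:(np.array(v).tolist()) for k,v in s.items() if k!="image"}; json.dump(d,open(f"{n}0.json","w"))
    print(n,d)
print(monitor.state())
E
```

```text
scene {'vertical_fov': 42.6860117994684, 'cx': 254.90454710735705, 'cy': 192.82916537077915, 'rvec': [0.062292100057559474, 2.9538216043705874, -0.9990984096280059], 'tvec': [0.5169872255132649, 0.06345707734463532, 1.836809513328428]}
top {'vertical_fov': 54.39530904973708, 'cx': 259.6584085862552, 'cy': 190.64040923324245, 'rvec': [2.2159518286489206, -2.1664639586041474, 0.08436331742121929], 'tvec': [-0.03801970275235922, 0.5208053950396158, 1.2908616707318137]}
wrist {'vertical_fov': 59.30315631851451, 'cx': 261.2487183843949, 'cy': 188.4152307120602, 'rvec': [-2.420353947566556, -1.558899413107297, -0.23381094028828958], 'tvec': [-0.5477831632551292, -0.03823864401467063, 0.3799951676984191]}
{'time': 0.15, 'q': array([ 1.01081225e+00,  3.26773156e-01, -1.93362849e-01,  1.05201467e+00,
        2.28021631e-06,  1.43657501e+00]), 'joint_velocities': array([-0.00036946, -0.00328929,  0.0029139 ,  0.00079153, -0.00200003,
       -0.00209133]), 'joint_efforts': array([ 7.73185002e-04, -4.43703318e+01,  2.62665296e+01,  1.04820676e-02,
       -1.21332046e-04,  2.63734643e-05]), 'tool_pos': array([0.22691192, 0.50050559, 0.2257787 ]), 'tcp_rot': array([-0.38327694,  0.59478544,  0.38287197,  0.59391761]), 'force': array([ 0.60812212,  0.07537154, -1.01860551]), 'ft_torque': array([-0.0155559 , -0.00204325, -0.01436974]), 'grip_width': 0.08539337258317269}
```

View pics/scene0.png

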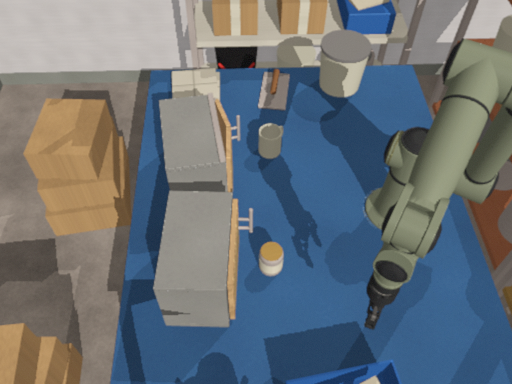

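View pics/top0.png

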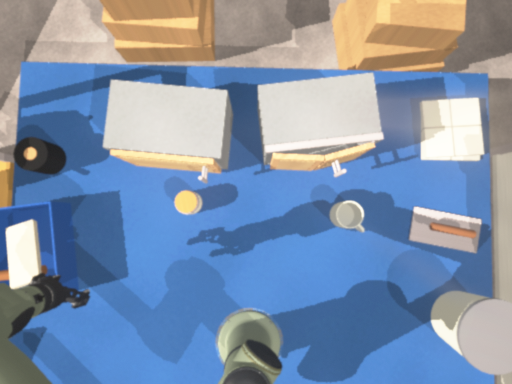

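View pics/wrist0.png

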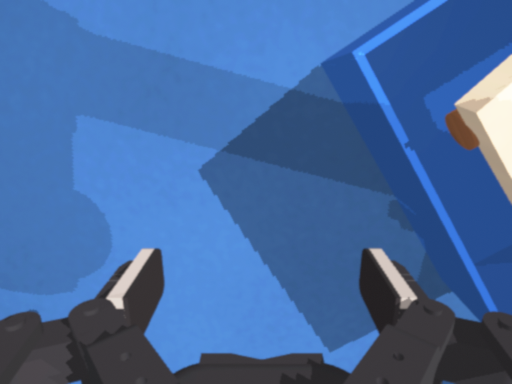

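Run:
```python
import cv2
t=cv2.imread("pics/top0.png")[65:240,245:395]; cv2.imwrite("pics/topc.png",cv2.resize(t,None,fx=4,fy=3.4286,interpolation=cv2.INTER_CUBIC) if 0 else cv2.resize(t,(514,600),interpolation=cv2.INTER_CUBIC))
t=cv2.imread("pics/scene0.png")[80:210,150:300]; cv2.imwrite("pics/scenec.png",cv2.resize(t,(690,598),interpolation=cv2.INTER_CUBIC))
```

```text
(no output)
```

View pics/topc.png

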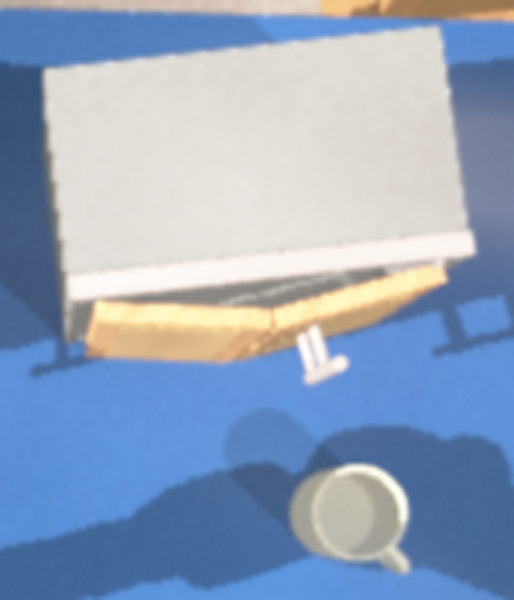

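View pics/scenec.png

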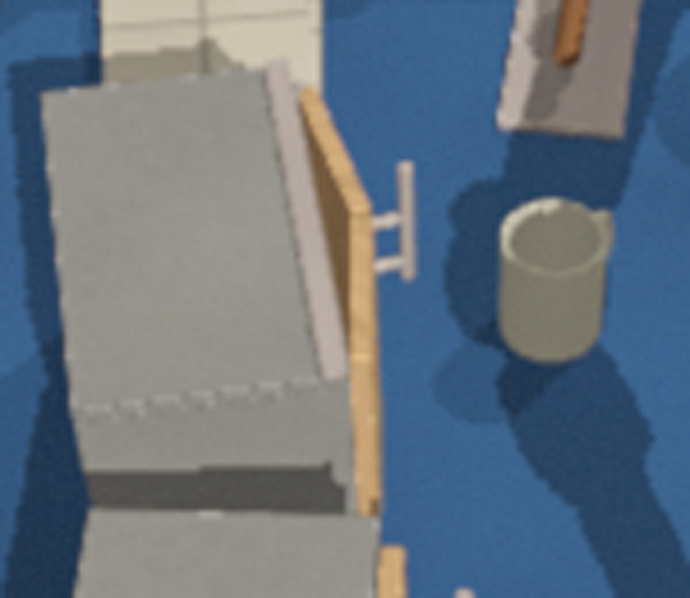

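```bash
cat > h.py <<'E'
import numpy as np,cv2,json
def load(f):
    return json.load(open(f))
def ray(d,u,v):
    R=cv2.Rodrigues(np.array(d["rvec"]))[0];t=np.array(d["tvec"]).ravel()
    f=192/np.tan(np.radians(d["vertical_fov"]/2))
    w=R.T@np.array([(u-d["cx"])/f,(v-d["cy"])/f,1]);return -R.T@t,w
def atz(d,u,v,z):
    c,w=ray(d,u,v);return c+w*(z-c[2])/w[2]
def proj(d,P):
    R=cv2.Rodrigues(np.array(d["rvec"]))[0];t=np.array(d["tvec"]).ravel()
    f=192/np.tan(np.radians(d["vertical_fov"]/2))
    p=(R@np.atleast_2d(P).T).T+t
    return np.c_[p[:,0]/p[:,2]*f+d["cx"],p[:,1]/p[:,2]*f+d["cy"]]
E
python3 - <<'E'
from h import *
d=load("top0.json");k=150/514
T=lambda x,y,z:atz(d,245+x*k-.35,65+y*k-.35,z).round(4)
for n,x,y,z in [("TL back",45,70,.266),("TR back",440,27,.266),("FR",475,240,.266),("FL",68,298,.266),("hingeL back",97,302,.254),("meet back",273,310,.254),("lead tip back",447,265,.254),("bar top",342,361,.245),("bar bot",310,380,.12),("jug rim c",360,512,.11)]:
    print(n,T(x,y,z))
s=load("scene0.json")
S=lambda x,y,z:atz(s,150+x/4.6-.4,80+y/4.6-.4,z).round(4)
for n,x,y,z in [("TL back",77,410,.266),("TR back",42,92,.266),("FR",277,65,.266),("FL",345,378,.266),("hingeL",358,500,.254),("meet ",360,205,.254),("lead tip ",303,88,.254),("bar top",406,165,.245),("bar bot",406,275,.12),("jug rim c",553,240,.11)]:
    print(n,S(x,y,z))
E
```

```text
TL back [ 0.8105 -0.0119  0.266 ]
TR back [ 0.8564 -0.3462  0.266 ]
FR [ 0.674  -0.3759  0.266 ]
FL [ 0.6167 -0.0355  0.266 ]
hingeL back [ 0.616  -0.0602  0.254 ]
meet back [ 0.6127 -0.209   0.254 ]
lead tip back [ 0.6547 -0.3562  0.254 ]
bar top [ 0.5719 -0.2698  0.245 ]
bar bot [ 0.5693 -0.269   0.12  ]
jug rim c [ 0.4457 -0.3197  0.11  ]
TL back [ 0.8086 -0.0065  0.266 ]
TR back [ 0.8576 -0.3402  0.266 ]
FR [ 0.6709 -0.3657  0.266 ]
FL [ 0.6187 -0.0294  0.266 ]
hingeL [0.6109 0.0726 0.254 ]
meet  [ 0.6062 -0.2162  0.254 ]
lead tip  [ 0.6506 -0.351   0.254 ]
bar top [ 0.5695 -0.2685  0.245 ]
bar bot [ 0.5719 -0.2683  0.12  ]
jug rim c [ 0.4458 -0.3141  0.11  ]
```

```bash
cat > plan.py <<'E'
import numpy as np
from scipy.spatial.transform import Rotation as Ro
phi=0.145; A=np.array([.6145,-.0605])
r=np.array([np.sin(phi),-np.cos(phi)]); n=np.array([-np.cos(phi),-np.sin(phi)])
def H(q): return A+r*(.195*np.cos(q)+.058*np.sin(q))+n*(.105*np.sin(q)+.058*np.cos(q))
E
python3 - <<'E'
from plan import *
from workcell import monitor
s=monitor.state(); M=Ro.from_quat(s["tcp_rot"]).as_matrix(); print(M.round(3))
print("jaw yaw",np.degrees(np.arctan2(M[1,2],M[0,2])))
for q in [.1,.15,.2,.4,.6,.8,1,1.2,1.3,1.4]:
    l=np.cos(q)*r-np.sin(q)*n
    print(q,H(q).round(4),"l yaw",np.degrees(np.arctan2(l[1],l[0])).round(1))
print((np.r_[H(.15),.236]-s["tool_pos"])/.04)
E
```

```text
[[-0.001 -0.911  0.413]
 [-0.001  0.413  0.911]
 [-1.     0.    -0.001]]
jaw yaw 65.60559735750643
0.1 [ 0.5759 -0.2681] l yaw -76.0
0.15 [ 0.5713 -0.2704] l yaw -73.1
0.2 [ 0.5669 -0.2722] l yaw -70.2
0.4 [ 0.5504 -0.2742] l yaw -58.8
0.6 [ 0.5365 -0.2676] l yaw -47.3
0.8 [ 0.5256 -0.2528] l yaw -35.9
1 [ 0.5183 -0.2303] l yaw -24.4
1.2 [ 0.5149 -0.2011] l yaw -12.9
1.3 [ 0.5146 -0.1843] l yaw -7.2
1.4 [ 0.5154 -0.1662] l yaw -1.5
[  8.61067121 -19.27306798   0.25553254]
```

```bash
python3 -m crank '[0,0,0,0,0,1.5,0, 0,0,0,1,-2,2.9,0, 8.2,0,0,8.6,-19.3,2.9,0]' 30 >/dev/null 2>&1 <<<"" ; echo; python3 -c "
from workcell import monitor
s=monitor.state();print(s['time'],s['tool_pos'],s['q'],s['tcp_rot'])"
```

```text
0.525 [0.27905466 0.39976497 0.32399798] [ 0.71750282  0.03833666 -0.31622751  1.08419717  0.14351651  1.14663099] [-0.32623134  0.55172928  0.439918    0.62899926]
```

My last row had the turn on x rather than z, so I'm working out the correction from here.

```bash
cat >> plan.py <<'E'
def target(yawdeg):
    z=np.array([np.cos(np.radians(yawdeg)),np.sin(np.radians(yawdeg)),0]);x=np.array([0,0,-1.]);return Ro.from_matrix(np.c_[x,np.cross(z,x),z])
def need(s,pos,yaw):
    rv=(target(yaw)*Ro.from_quat(s["tcp_rot"]).inv()).as_rotvec()
    return (np.degrees(rv)/5).round(2),((np.array(pos)-s["tool_pos"])/.04).round(3)
E
python3 - <<'E'
from plan import *
from workcell import monitor
s=monitor.state(); print(need(s,[*H(.15),.34],107),need(s,[.3,.3,.34],66))
E
```

```text
(array([-2.15, -0.75,  8.18]), array([  7.307, -16.755,   0.4  ])) (array([-2.23,  0.05,  0.01]), array([ 0.524, -2.494,  0.4  ]))
```

```bash
python3 -m crank '[-2.15,-0.75,8.18,7.3,-16.75,0.4,0, -2.15,-0.75,8.18,7.3,-16.75,0.4,0, -2.15,-0.75,8.18,7.3,-16.75,0.4,0, -2.15,-0.75,8.18,7.3,-16.75,0.4,0, -2.15,-0.75,8.18,7.3,-16.75,0.4,0, -2.15,-0.75,8.18,7.3,-16.75,0.4,0, -2.15,-0.75,8.18,7.3,-16.75,0.4,0, -2.15,-0.75,8.18,7.3,-16.75,0.4,0, -2.15,-0.75,8.18,7.3,-16.75,0.4,0, -2.15,-0.75,8.18,7.3,-16.75,0.4,0, -2.15,-0.75,8.18,7.3,-16.75,0.4,0, -2.15,-0.75,8.18,7.3,-16.75,0.4,0, -2.15,-0.75,8.18,7.3,-16.75,0.4,0, -2.15,-0.75,8.18,7.3,-16.75,0.4,0, -2.15,-0.75,8.18,7.3,-16.75,0.4,0, -2.15,-0.75,8.18,7.3,-16.75,0.4,0]'
python3 - <<'E'
from plan import *
from workcell import monitor,optics
import cv2
s=monitor.state(); print(s["time"],s["tool_pos"],need(s,[*H(.15),.236],107),s["q"])
w=optics.snapshot("wrist");cv2.imwrite("pics/w1.png",w["image"][:,:,::-1])
import json
json.dump({k:(np.array(v).tolist()) for k,v in w.items() if k!="image"},open("w1.json","w"))
w.pop("image")
from h import *
print(proj(w,[[*H(q),.245] for q in (.1,.15,.2)]))
E
```

```text
time: 2.52
tool_pos: [0.568, -0.2723, 0.3381]
tcp_rot: [0.57, -0.424, -0.565, -0.42]
force: [0.6, 0.2, 0.1]
grip_width: 0.0854
2.525 [ 0.56799309 -0.27226417  0.33814799] (array([0.1 , 0.02, 0.06]), array([ 0.084,  0.046, -2.554])) [-0.56110603  0.4399679   0.25848496  1.383173   -0.00607766 -0.85259523]
[[266.22106556 201.5571587 ]
 [265.00003604 195.23534965]
 [264.39448366 189.16468518]]
```

View pics/w1.png

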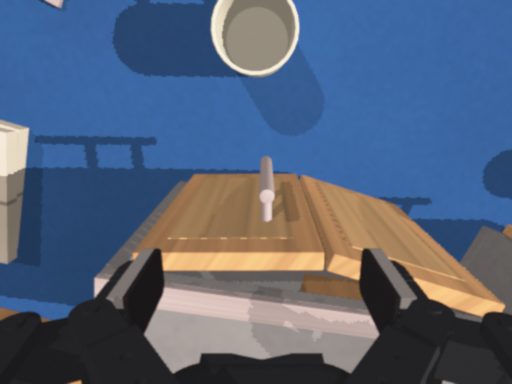

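```bash
python3 -m crank '[0.1,0,0,0.1,0.05,-1,0, 0.1,0,0,0.1,0.05,-2,0, 0.1,0,0,0.1,0.05,-2.6,0, 0.1,0,0,0.1,0.05,-2.6,0.5, 0.1,0,0,0.1,0.05,-2.6,1, 0.1,0,0,0.1,0.05,-2.6,1, 0.1,0,0,0.1,0.05,-2.6,1, 0.1,0,0,0.1,0.05,-2.6,1, 0.1,0,0,0.1,0.05,-2.6,1]' 30
python3 - <<'E'
from plan import *
from workcell import monitor,optics
import cv2
s=monitor.state(); print(s["time"],s["tool_pos"],need(s,[*H(.14),.234],107),s["force"],s["ft_torque"])
for n in ("wrist","scene"):
    w=optics.snapshot(n);cv2.imwrite(f"pics/{n}2.png",w["image"][:,:,::-1])
E
```

```text
time: 3.7
tool_pos: [0.5717, -0.2684, 0.2347]
tcp_rot: [-0.566, 0.42, 0.568, 0.424]
force: [-3.5, 9.5, 7.5]
grip_width: 0.0092
3.7 [ 0.57174512 -0.26839748  0.23468388] (array([-0.07,  0.02,  0.06]), array([ 0.012, -0.04 , -0.017])) [-3.49324162  9.54941819  7.47953444] [1.99728233 0.73545359 0.02702271]
```

View pics/wrist2.png

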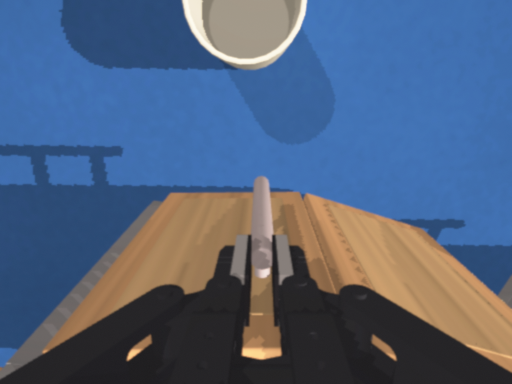

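View pics/scene2.png

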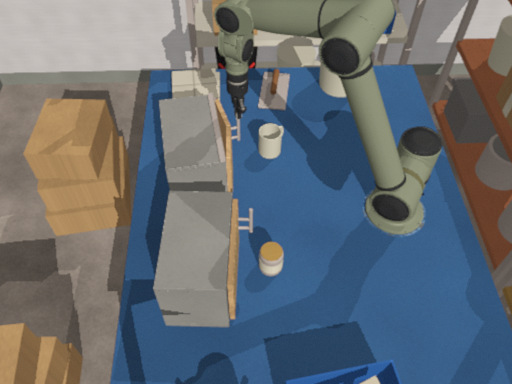

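Run:
```python
from plan import *
for q in np.arange(.2,1.41,.1):
    print(q.round(2),((H(q)-H(.14))/.04).round(2),(np.degrees(q-.14)/5).round(2))
```

```text
0.2 [-0.13 -0.06] 0.69
0.3 [-0.35 -0.11] 1.83
0.4 [-0.55 -0.11] 2.98
0.5 [-0.73 -0.05] 4.13
0.6 [-0.89  0.06] 5.27
0.7 [-1.04  0.22] 6.42
0.8 [-1.17  0.43] 7.56
0.9 [-1.27  0.69] 8.71
1.0 [-1.35  0.99] 9.85
1.1 [-1.4   1.34] 11.0
1.2 [-1.43  1.72] 12.15
1.3 [-1.44  2.14] 13.29
1.4 [-1.42  2.59] 14.44
```

Draw to about q=0.5 first, then check forces.

```bash
python3 -m crank '[0,0,0.35,-0.07,-0.03,0,1, 0,0,0.7,-0.13,-0.06,0,1, 0,0,1.25,-0.25,-0.08,0,1, 0,0,1.83,-0.35,-0.1,0,1, 0,0,2.4,-0.45,-0.11,0,1, 0,0,2.98,-0.55,-0.1,0,1, 0,0,3.55,-0.64,-0.07,0,1, 0,0,4.13,-0.73,-0.04,0,1, 0,0,4.13,-0.73,-0.04,0,1]' 30
python3 - <<'E'
from plan import *
from workcell import monitor,optics
import cv2
s=monitor.state(); print(s["time"],s["tool_pos"],need(s,[*H(.5),.234],107+np.degrees(.36)),s["force"],s["ft_torque"])
w=optics.snapshot("wrist");cv2.imwrite("pics/w3.png",w["image"][:,:,::-1])
E
```

```text
time: 4.92
tool_pos: [0.5449, -0.2698, 0.2347]
tcp_rot: [0.635, -0.31, -0.633, -0.317]
force: [4.4, 10.1, 3.5]
grip_width: 0.0092
4.925 [ 0.54491426 -0.2698222   0.23473281] (array([-0.08,  0.07,  0.04]), array([-0.046, -0.054, -0.018])) [ 4.36343531 10.09048455  3.50173245] [ 2.10886978 -0.70845066 -0.01008782]
```

View pics/w3.png

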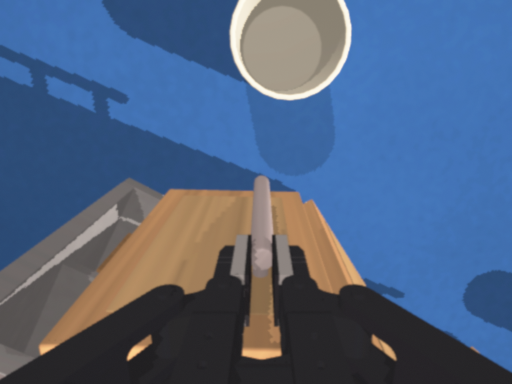

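```bash
python3 -m crank '[0,0,0.57,-0.08,0.08,0,1, 0,0,1.14,-0.16,0.14,0,1, 0,0,1.7,-0.24,0.22,0,1, 0,0,2.29,-0.31,0.3,0,1, 0,0,2.86,-0.38,0.4,0,1, 0,0,3.43,-0.44,0.51,0,1, 0,0,4.0,-0.49,0.64,0,1, 0,0,4.58,-0.54,0.77,0,1, 0,0,5.15,-0.58,0.92,0,1, 0,0,5.72,-0.62,1.07,0,1, 0,0,5.72,-0.62,1.07,0,1]' 30
python3 - <<'E'
from plan import *
from workcell import monitor,optics
import cv2
s=monitor.state(); print(s["time"],s["tool_pos"],need(s,[*H(1.),.234],107+np.degrees(.86)),s["force"],s["ft_torque"],s["q"])
w=optics.snapshot("wrist");cv2.imwrite("pics/w4.png",w["image"][:,:,::-1])
E
```

```text
time: 6.35
tool_pos: [0.5204, -0.2298, 0.2348]
tcp_rot: [0.693, -0.146, -0.69, -0.149]
force: [4.7, 2.8, 1.3]
grip_width: 0.0092
6.35 [ 0.5204047  -0.22975998  0.23480887] (array([-0.02,  0.07,  0.07]), array([-0.052, -0.015, -0.02 ])) [4.69176912 2.81544439 1.34032169] [ 0.53332208 -0.95060707  0.00135672] [-0.54821216  0.35237863 -0.13270724  1.08166522  0.00494283 -1.6989826 ]
```

View pics/w4.png

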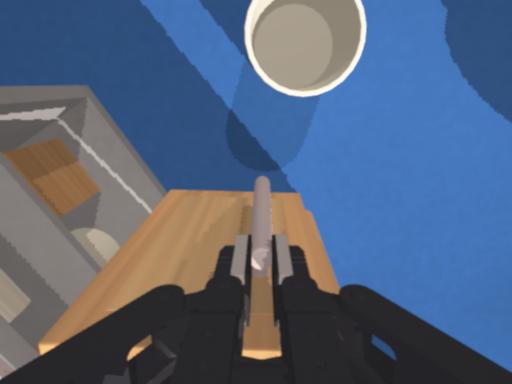

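```bash
python3 -m crank '[0,0,0.57,-0.03,0.17,0,1, 0,0,1.15,-0.05,0.35,0,1, 0,0,1.7,-0.07,0.54,0,1, 0,0,2.3,-0.08,0.73,0,1, 0,0,2.86,-0.09,0.94,0,1, 0,0,3.44,-0.09,1.15,0,1, 0,0,3.9,-0.09,1.34,0,1, 0,0,4.1,-0.08,1.4,0,1, 0,0,4.1,-0.08,1.4,0,1, 0,0,4.1,-0.08,1.4,0,1]' 30
python3 - <<'E'
from plan import *
from workcell import monitor,optics
import cv2
s=monitor.state(); print(s["time"],s["tool_pos"],need(s,[*H(1.36),.234],107+np.degrees(1.22)),s["force"],s["ft_torque"],s["q"])
w=optics.snapshot("wrist");cv2.imwrite("pics/w5.png",w["image"][:,:,::-1])
w=optics.snapshot("top");cv2.imwrite("pics/t5.png",w["image"][:,:,::-1])
E
```

```text
time: 7.65
tool_pos: [0.517, -0.1744, 0.2348]
tcp_rot: [0.708, -0.022, -0.705, -0.023]
force: [5.4, 1.4, 2.0]
grip_width: 0.0092
7.65 [ 0.51702867 -0.17435579  0.23479412] (array([-0.01,  0.06,  0.1 ]), array([-0.051,  0.019, -0.02 ])) [5.38072501 1.41025553 1.9773639 ] [ 0.1592536  -1.09007791 -0.0462465 ] [-0.4623602   0.30931819 -0.19454273  1.06299135  0.00316983 -1.9706399 ]
```

View pics/w5.png

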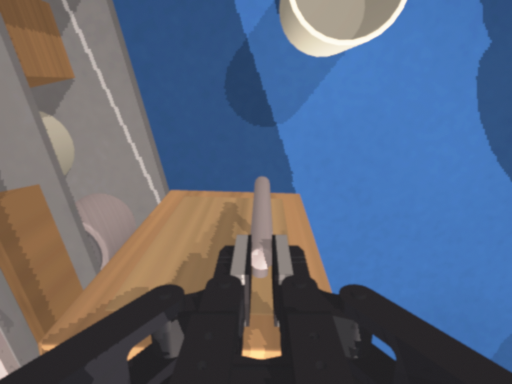

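View pics/t5.png

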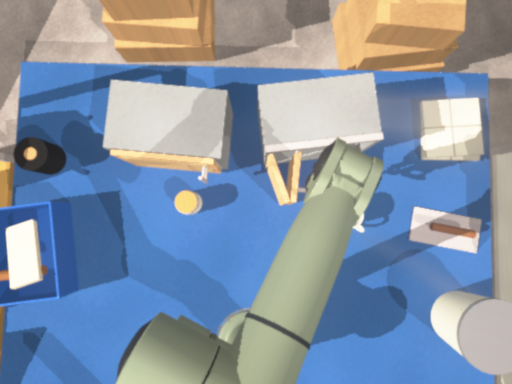

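```bash
python3 -m crank '[0,0,0,0,0,0,0.4, 0,0,0,0,0,0,0.4, 0,0,0,0,0,0,0.4, 0,0,0,0,0,0,0.4, 0,0,0,0,0,0.5,0.4, 0,0,0,0,0,1,0.4, 0,0,0,0,0,2,0.4, 0,0,0,0,0,3.2,0.4, 0,0,0,-1.5,-3,3.5,0.4, 0,0,0,-3,-5,3.5,0.4, 0,0,0,-3,-5,3.5,0.4, 0,0,0,-3,-5,3.5,0.4, 0,0,0,-3,-5,3.5,0.4, 0,0,0,-3,-5,3.5,0.4]' 30
python3 - <<'E'
from workcell import monitor,optics
import cv2
s=monitor.state(); print(s["time"],s["tool_pos"],s["force"])
for n in ("scene","top"):
    w=optics.snapshot(n);cv2.imwrite(f"pics/{n}6.png",w["image"][:,:,::-1])
E
```

```text
time: 9.5
tool_pos: [0.3949, -0.3741, 0.3732]
tcp_rot: [-0.707, 0.022, 0.707, 0.023]
force: [0.4, 0.1, 0.2]
grip_width: 0.0514
9.5 [ 0.39493209 -0.37406352  0.37318001] [0.40937431 0.14516967 0.20003653]
```

View pics/scene6.png

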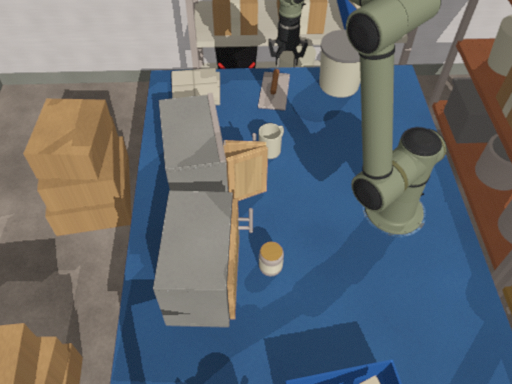

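View pics/top6.png

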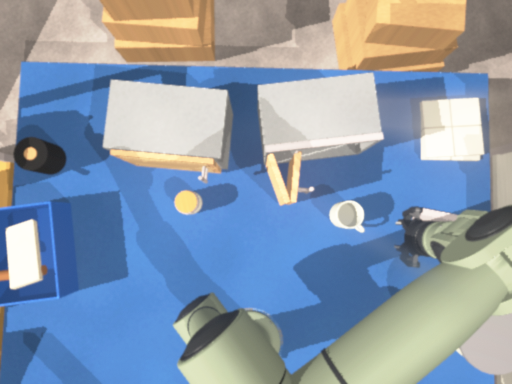

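Run:
```python
import cv2
t=cv2.imread("pics/top6.png")[140:240,250:375]; cv2.imwrite("pics/t6c.png",cv2.resize(t,(750,600),interpolation=cv2.INTER_CUBIC))
```

```text
(no output)
```

View pics/t6c.png

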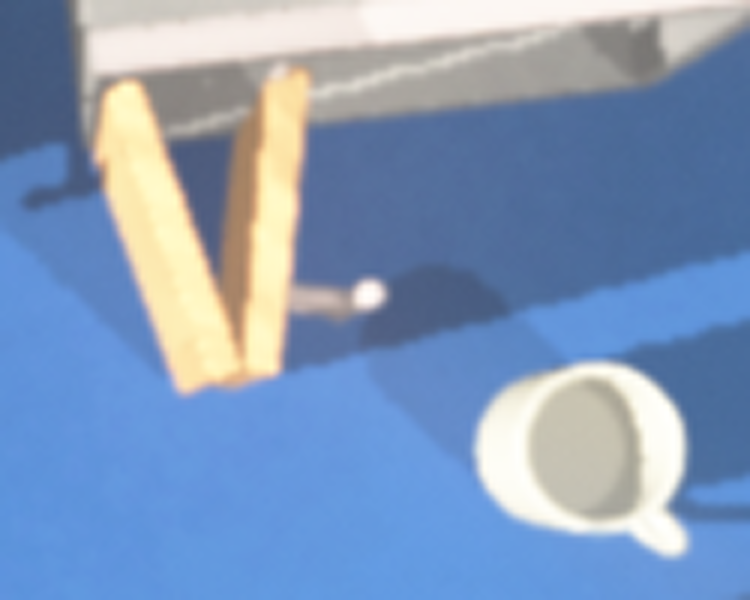

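```bash
python3 - <<'E'
from h import *
d=load("top0.json")
T=lambda x,y,z:atz(d,250+x/6-.4,140+y/6-.4,z)
a=T(240,370,.254)-T(142,85,.254);b=T(242,370,.254)-T(262,80,.254)
ang=np.arccos(a@b/np.linalg.norm(a)/np.linalg.norm(b));print("q",(np.pi-ang)/2)
print("bar",T(370,293,.245),"jug rim",T(583,447,.11))
E
python3 -c "
from workcell import bot;print(bot.hand_in())"
```

```text
q 1.370361852151927
bar [ 0.51592656 -0.17373193  0.245     ] jug rim [ 0.44537488 -0.31012787  0.11      ]
the job is handed in; nothing more can be done
None
```

I gripped the lead handle from above at about 30 N and drew the bifold door round its arc, turning the gripper with the panel. I then opened the fingers, lifted clear and handed the job in at about 9.6 s. `hand_in` reports no verdict.

**Bifold door:** the last top picture puts it at about 1.37 rad, against the 1.2 needed. The handle bar was found within about 1 mm of where the fingers let go, so the door stayed put.

**Robot contact:** it was clear of everything, with the force reading under 0.5 N. The highest wrist force I read at the end of a move was about 13 N.

**Plain door:** it looks shut and unchanged in both camera views, but I did not measure its angle.

**Jug:** it looks upright and untouched. My two readings of its rim centre disagree by about 10 mm in y. I think that is my pixel picking, since I took the inner opening the second time, and the fingers always passed above it. I did not re-measure to confirm.

**Slip:** one early row of the approach had the turn on the wrong axis, and I corrected it in free air.

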